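Charge the glaze sprayer's air bottle

TASK

Charge the glaze sprayer's air bottle: press the pump's plunger down with the fingertips and let it spring back up, again and again, until the indicator pin on the tank stands fully out, level with the post beside it. Then stop and leave the plunger up; do not force it when the pump locks, do not touch the pin, and leave the cup, bowl and tile where they are.

Things in the scene. Friction and masses are not known exactly. Their poses are not given: they have to be found in the camera images.
- pump: hand air pump and tank, fixed. Origin: centre of the underside of its foot plate; z up. Foot plate 110 (x) x 215 (y) x 12 mm. Pump barrel (aluminium, 54 mm wide, 123 mm high, black mushroom-shaped plunger on top) at y = +55 mm; grey tank (86 mm wide, 81 mm high, brass outlet on its -x side) at y = -55 mm. The indicator pin comes out of the middle of the tank's top; beside it, at x = +22 mm, stands a steel limit post, 7 mm wide, top at z = 133 mm
- plunger_top (a point): centre of the flat top (48 mm across) of the plunger's black cap, 60 mm wide; 175 mm above the bench when up; goes down with the plunger
- plunger (a joint): plunger, m pressed: 0 up (a spring brings it back when let go), 0.030 at its bottom stop. Force 4 N at the top to 14 N at the bottom, and about 2 N more while it lifts the pin. A stroke counts if it goes at least 0.025 down; after it the plunger must come back to less than 0.005. Each such stroke lifts the pin by one step of about 8 mm (the first 4 to 12 mm). When the pin is fully out the next stroke locks about half-way down; stop there (a good stroke never needs 20 N)
- pin_tip (a point): centre of the flat top of the indicator pin, upright steel rod 10 mm thick; 93 mm above the bench when in, about 133 mm (level with the limit post's top) when fully out
- pin (a joint): indicator pin, m out: 0 in, starts anywhere from 0 to 0.014, 0.037 to 0.0415 counts as fully out (one step before: 0.032 or less). It stays where it is between strokes
- cup_mid (a point): loose bisque cup, 72 mm wide, 77 mm high; point at its centre, half-way up; a bystander
- bowl_mid (a point): loose light-green bowl, 84 mm wide, 39 mm high; point at its centre, half-way up; a bystander
- tile_mid (a point): loose flat test tile, 61 x 43 x 9 mm; point at its centre; a bystander

How it is judged:
On the way, in this order (a step that is already met when the one before it is completed fails the run):
1. the fingers press the plunger well down (value of joint plunger above 0.02 m and contact force between the fingers and plunger above 2 N), for 0.04 s.
2. the indicator pin is fully out (value of joint pin above 0.0365 m), for 0.2 s.
At the end, for the whole second after the job is handed in: the indicator pin is fully out (more than 36.5 mm), the plunger is back up (within 4 mm), and the cup, bowl and tile are within 20 mm of where they stood (value of joint pin above 0.0365 m and value of joint plunger below 0.004 m and distance of each of cup_mid, bowl_mid, tile_mid from where it was at the start of the episode below 0.02 m); the robot touches nothing.
It fails at once if the indicator pin is touched (contact force between any of the fingers, the arm and pin above 0.5 N).
It fails at once if the plunger is forced with more than 40 N (contact force between any of the fingers, the arm and plunger above 40 N).
It fails at once if the cup, bowl or tile is lifted, carried or pushed more than 30 mm away (distance of any of cup_mid, bowl_mid, tile_mid from where it was at the start of the episode above 0.03 m).
It also fails if it takes over 42 s, if anything falls off the work surface, if the arm or the gripper's body presses on something with over 40 N, if the wrist force passes 120 N, or if a joint passes its speed limit or range.

ROBOT

A 6-joint arm with a two-finger parallel gripper is mounted at the origin on a cart in front of the work surface, level with it; the furniture and walls round the work are solid. World frame = base frame: x ahead of the robot, y to its left, z up, the work surface at z = 0. Lengths are in m, angles in rad, forces in N, time in s.
With the tool pointing down it reaches from about 0.25 to 0.775 m from the base axis. Payload 4 kg.
Tool frame: the origin (TCP) lies at the very end of the fingers, on their centre line; the grasp point (between the pads) lies 19 mm behind it; z points along the fingers, y is the line along which they close (so a half turn about z gives the same grasp; the last joint's range is limited). The gripper opens to 94 mm and grips with 3 to 60 N. Pads are 16 mm wide; open, the fingers measure 119 mm over their backs; the gripper's body (75 mm by 177 mm) begins 78 mm behind the grasp point.
Start: joints at [1.064, 0.087, 1.371, -0, 1.684, -0.103], TCP at [0.216, 0.506, 0.206] pointing down, gripper open.
Joint ranges: [-3.1, 3.1], [-0.76, 2.03], [0.27, 2.55], [-1.08, 4.22], [0.17, 2.65], [-2.57, 2.57]. Speed limits (rad/s): [2.79, 2.79, 3.14, 3.14, 3.14, 3.14].

INTERFACE

Orientations are given as a rotation vector (axis times angle).
In Python, from cell import ctrl, jaws, kin, imaging, ticket gives the robot as it stands. Calls block until the motion is done:
- ctrl.move_pose(position, orientation): joint-space move of the TCP to a pose.
- ctrl.move_l(position, orientation=None, velocity=0.15, max_force=None): straight line of the TCP; orientation=None keeps the orientation; velocity is the mean speed in m/s. With max_force (N) it stops when the force on the tool has changed by that much, and returns True; else False.
- ctrl.set_joints(angles): joint-space move.
- jaws.move_gripper(opening): finger opening in m; the grip force is fixed at half the most; returns when the fingers have stopped.
- ctrl.dwell(seconds).
- kin.ik(position, orientation): joint angles nearest the present ones, or None.
- imaging.capture(name): name is "scene" or "side" or "wrist"; returns the picture (400x640x3 uint8, blue, green, red); there is no depth.
- imaging.get_calibration(name): a dict with "vertical_fov" (degrees; the focal length in pixels is half the picture's height over the tangent of half this angle, whatever the lens; pixels are square), "cx", "cy" (the principal point, pixels), "k1" (the pictures are not rectified: a ray, as slopes to the right and down, at radius r is drawn at 1 + k1 r^2 times it, then the intrinsics apply), "pose" (4x4, takes a point from camera to world coordinates). Camera axes: x right, y down, z forward; pixel columns grow to the right and rows downward; lengths in m; the calibration is good to about 2 mm. A picture is of the moment at which its call begins: read the wrist's pose just before it. get_calibration takes no time and is no camera call; for the wrist camera it gives the pose at the moment of the call.
A pose or a line that the arm cannot do raises ctrl.IKError and nothing moves.
- ticket.close_job(): hands the job in; it is judged then, once.
Readings, each from a call of its own:
- ctrl.read_t(): time.
- ctrl.read_qpos(): joint angles.
- ctrl.read_dq(): joint speeds.
- ctrl.read_tau(): joint torques, N m.
- ctrl.read_tool_pos(): TCP position.
- ctrl.read_orientation(): TCP orientation.
- ctrl.read_force(): force on the tool from outside, world axes, zero at the start.
- ctrl.read_wrist_torque(): the same for the moment, N m.
- ctrl.read_opening(): finger opening in m.
- ctrl.read_grasp_force(): force on a finger pad.
Only numpy, scipy, OpenCV 4.12 (cv2) and the standard library are available. Lean on these libraries where they do the work, as an engineer would, in place of code of your own. Each camera call takes 0.05 s, during which the arm holds its last target. There are 200 camera calls.

## Working session

There is one attempt and no reset: what is moved stays moved. The work goes in short steps, each a Python script; the robot and the scene stay as the last script left them, time stands still between calls to the robot, and variables do not carry over. Pictures are saved under pics/ and viewed, at most 10 in all, crops included, and the job is handed in when it is done.

```bash
mkdir -p pics
python3 - <<'E'
from cell import ctrl, imaging
import cv2
for n in ("scene","side"):
    cv2.imwrite(f"pics/{n}0.png",imaging.capture(n)); c=imaging.get_calibration(n); print(n,c)
print(ctrl.read_t(),ctrl.read_orientation(),ctrl.read_opening())
E
```

```text
scene {'vertical_fov': 53.39357280868489, 'cx': 317.9505555846976, 'cy': 199.24765020947586, 'k1': -0.0822620017339979, 'pose': array([[ 0.83192903, -0.32743579,  0.44797309,  0.20996371],
       [-0.55475134, -0.50832813,  0.65867554, -0.51260223],
       [ 0.01204338, -0.79648498, -0.60453837,  0.62476138],
       [ 0.        ,  0.        ,  0.        ,  1.        ]])}
side {'vertical_fov': 47.999288495135694, 'cx': 320.7167100300262, 'cy': 194.6197216989671, 'k1': 0.02329594923358485, 'pose': array([[-0.9962771 ,  0.05250533, -0.06837499,  0.62103213],
       [ 0.08364522,  0.39675952, -0.91410358,  0.83192422],
       [-0.02086688, -0.9164197 , -0.39967424,  0.46118684],
       [ 0.        ,  0.        ,  0.        ,  1.        ]])}
0.1 [-6.29819208e-01 -3.07717515e+00  3.00681185e-03] 0.09388508663113887
```

View pics/scene0.png

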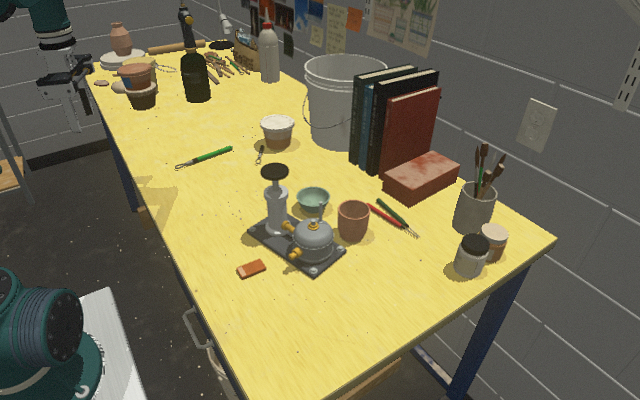

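View pics/side0.png

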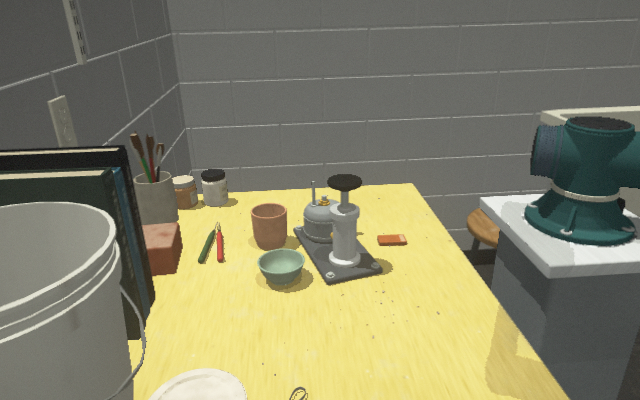

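The scene view shows the plunger cap at about (274,171) and the tank at about (313,235). In the side view the cap is at (345,182) and the steel post at about (313,182). I'll enlarge both views to see the details.

```bash
cat > h.py <<'E'
import numpy as np, cv2
from cell import ctrl, jaws, kin, imaging, ticket
def K(c):
    f=200/np.tan(np.radians(c["vertical_fov"])/2); return np.array([[f,0,c["cx"]],[0,f,c["cy"]],[0,0,1]]),np.array([c["k1"],0,0,0.])
def ray(n,uv,c=None):
    c=c or imaging.get_calibration(n); k,d=K(c)
    p=cv2.undistortPoints(np.array([[uv]],float),k,d)[0,0]
    P=c["pose"]; return P[:3,3],P[:3,:3]@np.array([*p,1])
def atz(n,uv,z,c=None):
    o,d=ray(n,uv,c); return o+d*(z-o[2])/d[2]
def proj(n,pts,c=None):
    c=c or imaging.get_calibration(n); k,d=K(c); P=np.linalg.inv(c["pose"])
    return cv2.projectPoints(np.array(pts,float).reshape(-1,3),P[:3,:3],P[:3,3],k,d)[0][:,0]
E
python3 - <<'E'
from h import *
a=cv2.imread("pics/scene0.png")[150:290,225:385]; b=cv2.imread("pics/side0.png")[160:290,240:420]
a=cv2.resize(a,None,fx=2.5*1.6,fy=4,interpolation=2)[:, :640]
b=cv2.resize(b,None,fx=4,fy=4,interpolation=2)
cv2.imwrite("pics/a.png",a);cv2.imwrite("pics/b.png",b)
E
```

```text
(no output)
```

View pics/a.png

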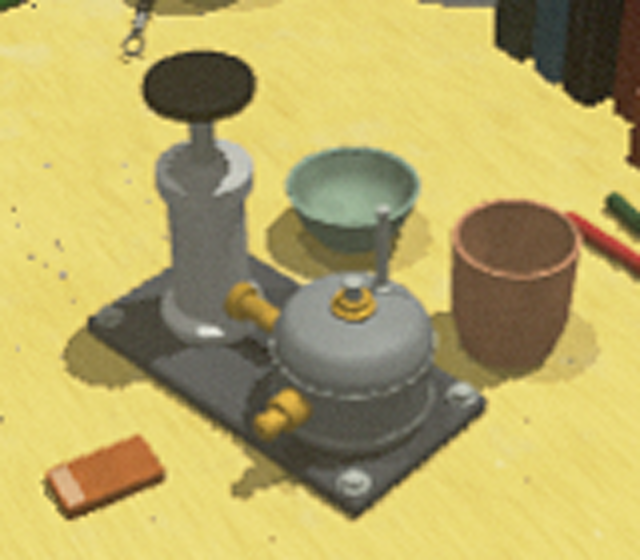

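View pics/b.png

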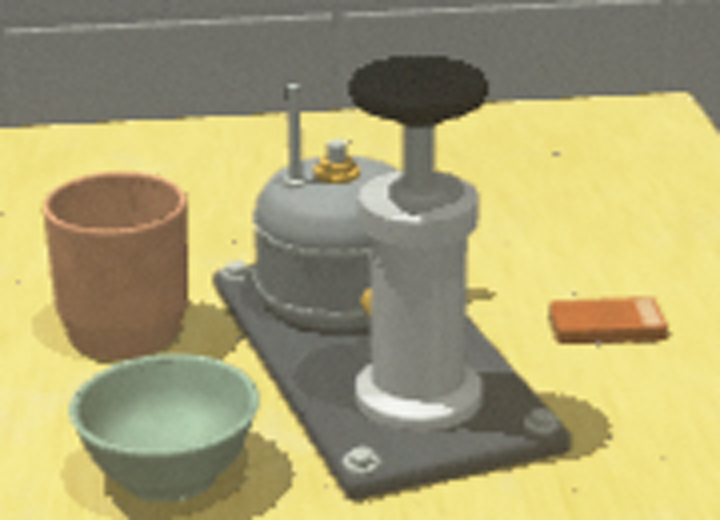

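In the crops, the cap top is at scene (275,170.5) and side (344.5,180.5). The post top is at scene (321,202) and side (313.2,181.5). The pin tip is barely out, at scene (313.3,220.3) and side (324.3,195.5).

Run:
```python
from h import *
np.set_printoptions(precision=4,suppress=True)
def tri(u,v):
    A=[];b=[]
    for n,p in(("scene",u),("side",v)):
        o,d=ray(n,p);d/=np.linalg.norm(d);M=np.eye(3)-np.outer(d,d);A.append(M);b.append(M@o)
    return np.linalg.lstsq(np.vstack(A),np.hstack(b),rcond=None)[0]
print("cap",tri((275,170.5),(344.5,180.5)),atz("scene",(275,170.5),.172),atz("side",(344.5,180.5),.172))
print("post",tri((321,202),(313.2,181.5)),atz("scene",(321,202),.133),atz("side",(313.2,181.5),.133))
print("pin",tri((313.3,220.3),(324.3,195.5)))
# predicted pump pose check
c=tri((275,170.5),(344.5,180.5))[:2];p=tri((313.3,220.3),(324.3,195.5))[:2]
print(np.linalg.norm(c-p),"dir y",(c-p)/np.linalg.norm(c-p))
for nm,uv in (("cup",(225+516/4,150+285/4)),("bowl",(225+352/4,150+200/4))): print(nm,atz("scene",uv,.04))
print(ctrl.read_t())
```

```text
cap [0.5255 0.1125 0.1711] [0.5252 0.1114 0.172 ] [0.5256 0.115  0.172 ]
post [0.5744 0.0128 0.1323] [0.5744 0.0122 0.133 ] [0.5741 0.0153 0.133 ]
pin [0.5523 0.0069 0.0982]
0.10897002883329288 dir y [-0.246   0.9693]
cup [0.6663 0.0113 0.04  ]
bowl [0.6315 0.1285 0.04  ]
0.1
```

```bash
cat >> h.py <<'E'
XY=[0.5255,0.1128]; TOP=.181
def stroke(v=.05):
    hit=ctrl.move_l([*XY,.1465],velocity=v,max_force=21); z=ctrl.read_tool_pos()[2]; f=ctrl.read_force()
    ctrl.move_l([*XY,TOP],velocity=.08); ctrl.dwell(.2)
    print("hit",hit,"z",round(z,4),"f",np.round(f,1),"free",np.round(ctrl.read_force(),1),"t",round(ctrl.read_t(),2)); return hit,z
E
python3 - <<'E'
from h import *
o=ctrl.read_orientation()
q=kin.ik([*XY,.23],o); print(np.round(q,2))
jaws.move_gripper(0.0)
ctrl.move_pose([*XY,.23],o)
ctrl.move_l([*XY,TOP],velocity=.1)
print(ctrl.read_opening(),ctrl.read_tool_pos(),ctrl.read_force(),ctrl.read_t())
stroke(.04)
for n in("scene","side"): cv2.imwrite(f"pics/{n}1.png",imaging.capture(n))
a=cv2.resize(cv2.imread("pics/scene1.png")[130:260,240:350],None,fx=3.6,fy=3.6,interpolation=2)
b=cv2.resize(cv2.imread("pics/side1.png")[130:260,270:380],None,fx=3.6,fy=3.6,interpolation=2)
cv2.imwrite("pics/c.png",np.hstack([a,b]))
E
```

```text
[ 0.11  0.06  1.35 -0.    1.73 -1.06]
0.0005869070386804314 [0.52561814 0.11301724 0.18128264] [ 0.32881677  0.20373682 -1.10590955] 3.975
hit False z 0.1499 f [-3.4 -0.2 12.1] free [ 0.7 -0.  -0.1] t 5.77
```

View pics/c.png

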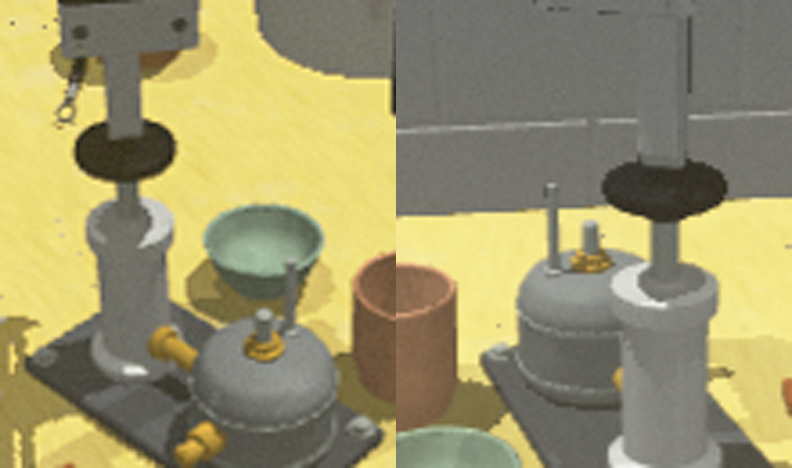

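After one stroke the cap is fully up again and the pin has risen to side (323.9,192.5), about 7 mm. The arm sagged about 3.4 mm under load, so I'll command deeper strokes.

```bash
sed -i 's/\.1465/.1433/' h.py
python3 - <<'E'
from h import *
stroke(); stroke()
for n in("scene","side"): cv2.imwrite(f"pics/{n}2.png",imaging.capture(n))
a=cv2.resize(cv2.imread("pics/scene2.png")[180:260,280:345],None,fx=6,fy=6,interpolation=2)
b=cv2.resize(cv2.imread("pics/side2.png")[150:230,295:360],None,fx=6,fy=6,interpolation=2)
cv2.imwrite("pics/d.png",np.hstack([a,b]))
p=[.5523,.0069]
for z in(.093,.1,.11,.118,.125,.1325): print(z,proj("scene",[*p,z])[0].round(1),proj("side",[*p,z])[0].round(1))
E
```

```text
hit False z 0.1466 f [-3.3 -1.7 12.1] free [ 0.  -0.3  0.9] t 7.59
hit False z 0.1464 f [-3.3 -0.7 12.4] free [-0.3  1.2  0.2] t 9.32
0.093 [313.2 222.3] [324.3 197.8]
0.1 [313.2 219.7] [324.2 194.6]
0.11 [313.2 215.9] [324.1 190.1]
0.118 [313.2 212.9] [324.  186.4]
0.125 [313.3 210.2] [324.  183.1]
0.1325 [313.3 207.2] [323.9 179.6]
```

View pics/d.png

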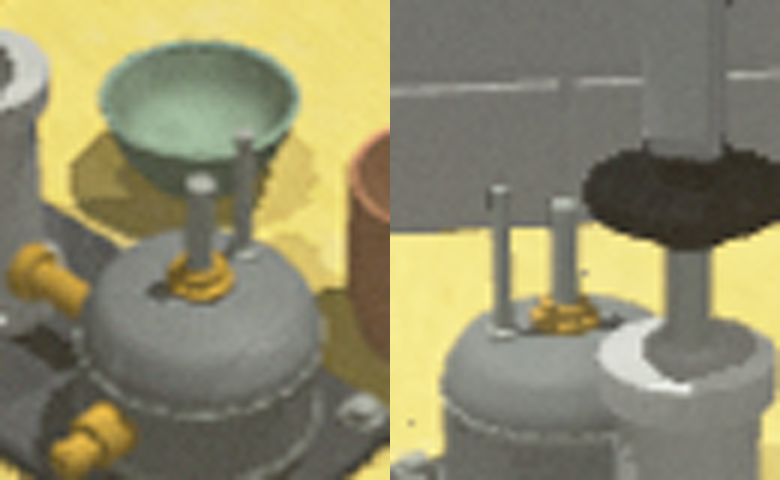

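The pin tip is at side row 183.8 and scene row 210.3, so z is about 0.124, still below the post top. That is about one step short.

Run:
```python
from h import *
stroke()
for n in("scene","side"): cv2.imwrite(f"pics/{n}3.png",imaging.capture(n))
a=cv2.resize(cv2.imread("pics/scene3.png")[180:260,280:345],None,fx=6,fy=6,interpolation=2)
b=cv2.resize(cv2.imread("pics/side3.png")[150:230,295:360],None,fx=6,fy=6,interpolation=2)
cv2.imwrite("pics/e.png",np.hstack([a,b]))
```

```text
hit False z 0.1465 f [-3.1 -0.7 12.4] free [ 0.1 -0.6 -0.7] t 11.14
```

View pics/e.png

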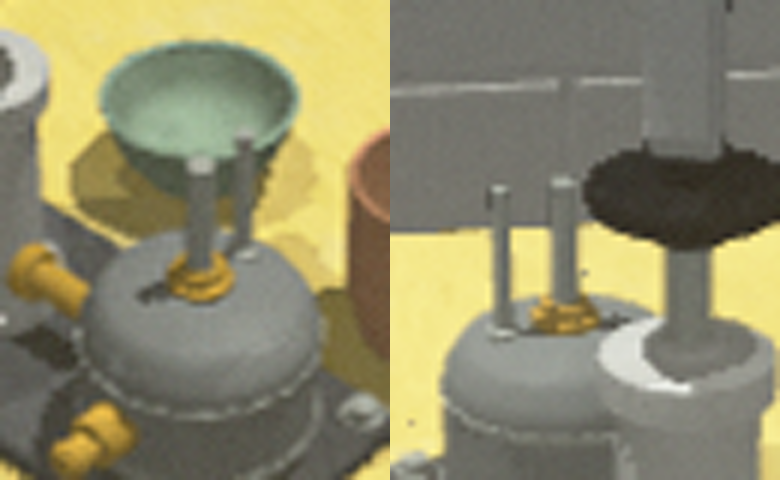

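The tip is now at side row 180.3 and scene row 207.2, so z is about 0.132 and the pin is fully out, with the plunger up. I'll retreat and hand in.

Run:
```python
from h import *
ctrl.move_l([*XY,.26],velocity=.12); ctrl.dwell(.3)
print(ctrl.read_t(), ctrl.read_force()); print(ticket.close_job())
```

```text
12.35 [0.29540188 0.28241607 0.20683666]
the job is handed in; nothing more can be done
None
```

I pumped the plunger four times and handed the job in at about 12 s. The camera images put the pin about 39 mm out, level with the post. The plunger is back up, the arm is clear, and nothing touched the pin, cup, bowl or tile; I did not make a fifth stroke to confirm the pump locks.

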